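# Set out the film-casting station

### The arm

A 6-joint arm with a two-finger parallel gripper is mounted at the origin on a cart in front of the work surface, level with it; the furniture and walls round the work are solid. World frame = base frame: x ahead of the robot, y to its left, z up, the work surface at z = 0. Lengths are in m, angles in rad, forces in N, time in s.
With the tool pointing down it reaches from about 0.375 to 0.9 m from the base axis. Payload 3.1 kg.
Tool frame: the origin (TCP) lies at the very end of the fingers, on their centre line; the grasp point (between the pads) lies 19 mm behind it; y points along the fingers, x is the direction in which the jaws open and shut, and the axes are right-handed (so a half turn about y gives the same grasp; the last joint's range is limited). The gripper opens to 87 mm and grips with 3 to 60 N. Pads are 19 mm wide; open, the fingers measure 117 mm over their backs; the gripper's body (75 mm by 190 mm) begins 51 mm behind the grasp point.
Start: joints at [-1.345, 0.527, 1.433, -0, 1.181, -0.178], TCP at [0.246, -0.574, 0.223] pointing down, gripper open.
Joint ranges: [-3.08, 3.08], [-0.75, 2.2], [0.22, 2.44], [-1.43, 4.57], [0, 2.65], [-2.85, 2.85]. Speed limits (rad/s): [2.79, 2.79, 3.14, 3.14, 3.14, 3.14].

### API

Orientations are given as a unit quaternion [x, y, z, w].
In Python, from rig import robot gives the robot as it stands.
- The arm moves only by the shell command python3 -m creep 'ROWS' [FORCE]. ROWS is JSON, a list of rows, each a list of 3 entries, a list of its own where there are three numbers: the shift along the tool's x, y, z in mm, then the turn about the tool's y in rad, then the opening, from 0 (shut) to 1 (fully open). A call has 1 to 8 rows; each row shifts and turns the commanded pose from where the row before left it, along the tool's axes as they then stand; what a row does not reach is not made up. A row lasts 1/10 s, in which the tool goes at most 50 mm and 8.59 degrees, less where a joint would pass 70% of its speed; a pose out of reach is approached as far as the arm can. A call with a gripper value outside its range is refused whole. The fingers move at their own pace and stop on an object; FORCE is the grip in N (left out, the last holds). Time passes only in rows, so rows that do not move let the fingers close. It gives the time, the measured TCP pose, the force and the opening at its end, in the units of the state.
- robot.get_obs(): the state, without advancing time (a new reading comes with each control period).
- robot.camera(name): name is "side" or "top"; returns a dict with "pixels" (420x560x3 uint8, red, green, blue), "fx", "fy", "cx", "cy" (pixels), "position" and "rotation" of the camera in the world. Camera axes: x right, y up, looking along -z (the intrinsics and any distortion apply to the point x, -y, -z); pixel columns grow to the right and rows downward; lengths in m; the calibration is good to about 2 mm. A picture is of the moment at which its call begins. There is no depth.
- robot.hand_in(): hands the job in, once; it reports no verdict.
The state is a dict: "time": time; "q": joint angles; "joint_velocities": joint speeds; "joint_torque": joint torques, N m; "position": TCP position; "tool_rot": TCP orientation; "ft_force": force on the tool from outside, world axes, zero at the start; "moment": the same for the moment, N m; "grip_width": finger opening in m.
Only numpy, scipy, OpenCV 4.12 (cv2) and the standard library are available. Lean on these libraries where they do the work, as an engineer would, in place of code of your own. Each camera call takes 0.05 s, during which the arm holds its last target.

### The job

Set out the film-casting station on the grey board, each thing in the middle of its own pad: the bottle left of the glass dish and the steel film applicator right of it, lying with its length pointing straight away from you; the vial left of the timer and the short jar right of it (left and right as the robot sees them). Keep bottle, vial and jar upright, set everything down rather than dropping it, and leave the dish, timer, tape roll and beaker where they are.

Things in the scene. Friction and masses are not known exactly. Their poses are not given: they have to be found in the camera images.
- board_top (a point): fixed flat grey board, 210 x 310 x 8 mm; the point is the middle of its top face, 8 mm over the worktop; x points away from the robot, y to the robot's left, the board may be turned a little. Six flush round white pads, 78 mm, with dark circles: centres at x = -50 (near row) and +50 mm (far row), y = +100 (left), 0, -100 mm (right). Dish and timer are on the two middle pads, the rest are free.
- dish: round flat glass dish, 64 mm wide, 18 mm high, holding a pale film; it rests loose on the middle pad of the near or the far row and stays there; origin at the centre of its underside, z up
- timer: square white timer, 64 x 64 x 20 mm, with a display and buttons on top; it rests loose on the middle pad of the other row and stays there; origin at the centre of its underside, z up
- bottle_mid (a point): small round bottle with a blue screw cap, 57 mm wide, 110 mm high (body up to about 80 mm, cap 48 mm wide from 87 mm up, easiest to grip from above), 0.22 kg, standing; this point is on its axis, 55 mm above its underside; z up
- applicator_mid (a point): film applicator, a plain steel rectangular frame with an open middle, 32 mm (its x) x 100 mm (its y, its length) x 26 mm high (z), 0.31 kg, lying flat; this point is its centre, 13 mm above its underside. Grasp it across the 32 mm
- vial_mid (a point): tall slim glass vial with a white screw cap, body 26 mm wide, cap 29 mm wide from 79 mm up, 98 mm high, 0.06 kg, standing; this point is on its axis, 49 mm above its underside; z up
- jar_mid (a point): short clear jar with dark grey content and a white screw cap, body 30 mm wide, cap 33 mm wide from 42 mm up, 55 mm high, 0.03 kg, standing; this point is on its axis, 27.5 mm above its underside; z up
- tape: yellow tape roll lying flat, 68 mm wide, 19 mm high, a bystander; origin at the centre of its underside
- beaker: large glass beaker, about 100 mm wide, 123 mm high, behind the work, a bystander; origin near the centre of its underside
Mind the look-alikes: they are no part of the job. What is shaped like the part that bears vial_mid but red is not meant. What is shaped like the part that bears bottle_mid but purple is not meant.

How it is judged:
At the end, for the whole second after the job is handed in: Each thing within 15 mm (along board x and y) of its pad's middle, resting on the board within 5 mm in height, upright or flat within 0.1 rad, applicator's length within 0.26 rad of the board's front-to-back line; dish and timer within 15 mm of their start; all released and at rest (((x of dish in the frame of board_top above 0 m and x of bottle_mid in the frame of board_top between 0.035 and 0.065 m and y of bottle_mid in the frame of board_top between 0.085 and 0.115 m and x of applicator_mid in the frame of board_top between 0.035 and 0.065 m and y of applicator_mid in the frame of board_top between -0.115 and -0.085 m and x of vial_mid in the frame of board_top between -0.065 and -0.035 m and y of vial_mid in the frame of board_top between 0.085 and 0.115 m and x of jar_mid in the frame of board_top between -0.065 and -0.035 m and y of jar_mid in the frame of board_top between -0.115 and -0.085 m) or (x of dish in the frame of board_top below 0 m and x of bottle_mid in the frame of board_top between -0.065 and -0.035 m and y of bottle_mid in the frame of board_top between 0.085 and 0.115 m and x of applicator_mid in the frame of board_top between -0.065 and -0.035 m and y of applicator_mid in the frame of board_top between -0.115 and -0.085 m and x of vial_mid in the frame of board_top between 0.035 and 0.065 m and y of vial_mid in the frame of board_top between 0.085 and 0.115 m and x of jar_mid in the frame of board_top between 0.035 and 0.065 m and y of jar_mid in the frame of board_top between -0.115 and -0.085 m)) and z of vial_mid in the frame of board_top between 0.044 and 0.054 m and z of jar_mid in the frame of board_top between 0.0225 and 0.0325 m and z of bottle_mid in the frame of board_top between 0.05 and 0.06 m and z of applicator_mid in the frame of board_top between 0.008 and 0.018 m and angle between each of vial_mid, jar_mid, bottle_mid, applicator_mid's own z axis and vertical below 0.1 rad and angle between the y axis of applicator_mid and the x axis of board_top, either way round below 0.26 rad and distance of each of dish, timer from where it was at the start of the episode below 0.015 m and linear speed of each of vial, jar, bottle, applicator below 0.02 m/s and contact force between the fingers and vial below 0.1 N and contact force between the fingers and jar below 0.1 N and contact force between the fingers and bottle below 0.1 N and contact force between the fingers and applicator below 0.1 N); the robot touches nothing.
It fails at once if dish, timer, tape roll or beaker is moved more than 20 mm (distance of any of dish, timer, tape, beaker from where it was at the start of the episode above 0.02 m).
It fails at once if a thing is dropped (falls free of the fingers at more than 0.7 m/s, about 25 mm) ((contact force between the fingers and vial below 0.05 N and linear speed of vial above 0.7 m/s) or (contact force between the fingers and jar below 0.05 N and linear speed of jar above 0.7 m/s) or (contact force between the fingers and bottle below 0.05 N and linear speed of bottle above 0.7 m/s) or (contact force between the fingers and applicator below 0.05 N and linear speed of applicator above 0.7 m/s)).
It fails at once if bottle, vial or jar is tipped over (angle between any of bottle_mid, vial_mid, jar_mid's own z axis and vertical above 0.8 rad).
It also fails if it takes over 120 s, if anything falls off the work surface, if the arm or the gripper's body presses on something with over 40 N, if the wrist force passes 120 N, or if a joint passes its speed limit or range.

## Working session

There is one attempt and no reset: what is moved stays moved. The work goes in short steps, Python scripts to look and compute and a shell command to move; the robot and the scene stay as the last step left them, time stands still between calls to the robot, and variables do not carry over. Pictures are saved under pics/ and viewed, and the job is handed in when it is done.

```bash
ls; mkdir -p pics
python3 - <<'E'
from rig import robot
import cv2
o=robot.get_obs()
for k in o: print(k,o[k])
for n in("top","side"):
    c=robot.camera(n); cv2.imwrite(f"pics/{n}0.png",c["pixels"][:,:,::-1])
    print({k:v for k,v in c.items() if k!="pixels"})
E
```

```text
pics
time 0.0
q [-1.34451037e+00  5.28453077e-01  1.43388645e+00 -3.48550303e-05
  1.18138320e+00 -1.78485302e-01]
joint_velocities [ 0.00080675  0.00127915  0.00044004  0.00175236  0.00037216 -0.00110125]
joint_torque [ 4.85792407e-04 -4.40042245e+01 -1.76594102e+01  6.35052030e-02
  5.83804341e-02 -1.59713891e-04]
position [ 0.245992   -0.57376886  0.22158471]
tool_rot [-0.58978919  0.38984032 -0.38873441  0.59081198]
ft_force [-0.11426339 -0.5617217  -0.56469586]
moment [ 0.08630512  0.0090029  -0.01425843]
grip_width 0.08687142299694714
{'fx': 482.4253096394291, 'fy': 482.4253096394291, 'cx': 276.6119524022761, 'cy': 213.83838623094763, 'position': array([ 0.43883073, -0.10637452,  1.19786214]), 'rotation': array([-0.0530351 ,  0.04201255,  0.71051937, -0.70041734])}
{'fx': 526.2701366784947, 'fy': 526.2701366784947, 'cx': 279.72990330055364, 'cy': 221.22090796800882, 'position': array([ 0.18986987, -1.19982133,  0.67932627]), 'rotation': array([ 0.51620006, -0.08496641, -0.15176283,  0.83862163])}
```

View pics/top0.png

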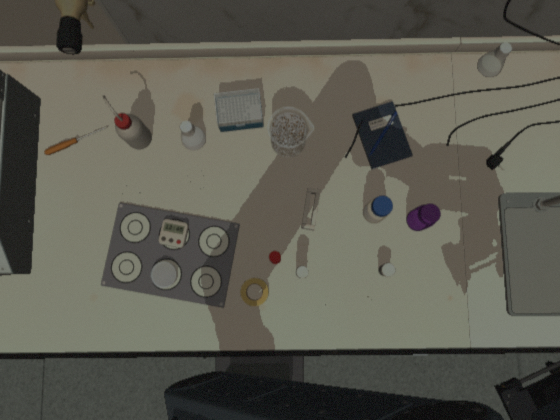

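View pics/side0.png

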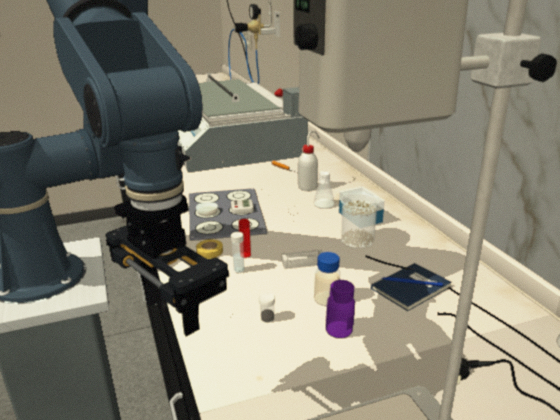

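```bash
cat > h.py <<'E'
import numpy as np, cv2
from rig import robot
from scipy.spatial.transform import Rotation as R
def ray(c,u,v):
    d=np.array([(u-c["cx"])/c["fx"],-(v-c["cy"])/c["fy"],-1.]); return R.from_quat(c["rotation"]).apply(d)
def unproj(c,u,v,z):
    d=ray(c,u,v); p=np.array(c["position"]); return p+d*(z-p[2])/d[2]
def proj(c,p):
    q=R.from_quat(c["rotation"]).inv().apply(np.array(p)-c["position"])
    return np.array([c["cx"]+c["fx"]*q[0]/-q[2], c["cy"]-c["fy"]*q[1]/-q[2]])
E
python3 - <<'E'
import cv2
i=cv2.imread("pics/top0.png"); 
print(i.shape)
cv2.imwrite("pics/top0b.png",cv2.resize(i[60:360,:400],None,fx=2,fy=2,interpolation=cv2.INTER_CUBIC))
E
```

```text
(420, 560, 3)
```

The top view shows the dish (166,274) in the near row and the timer (174,234) in the far row. The bottle's blue cap is at (382,206), the vial's white cap at about (302,272) and the jar at about (388,270). The red vial at (275,257) and the purple bottle at (424,217) are the look-alikes. I'll enlarge the view.

Run:
```python
import cv2
i=cv2.imread("pics/top0.png"); 
cv2.imwrite("pics/t1.png",cv2.resize(i[195:310,95:245],None,fx=5,fy=5,interpolation=cv2.INTER_CUBIC))
cv2.imwrite("pics/t2.png",cv2.resize(i[180:300,260:450],None,fx=4,fy=4,interpolation=cv2.INTER_CUBIC))
i=cv2.imread("pics/side0.png"); 
cv2.imwrite("pics/s2.png",cv2.resize(i[210:350,190:380],None,fx=4,fy=4,interpolation=cv2.INTER_CUBIC))
```

```text
(no output)
```

View pics/t1.png

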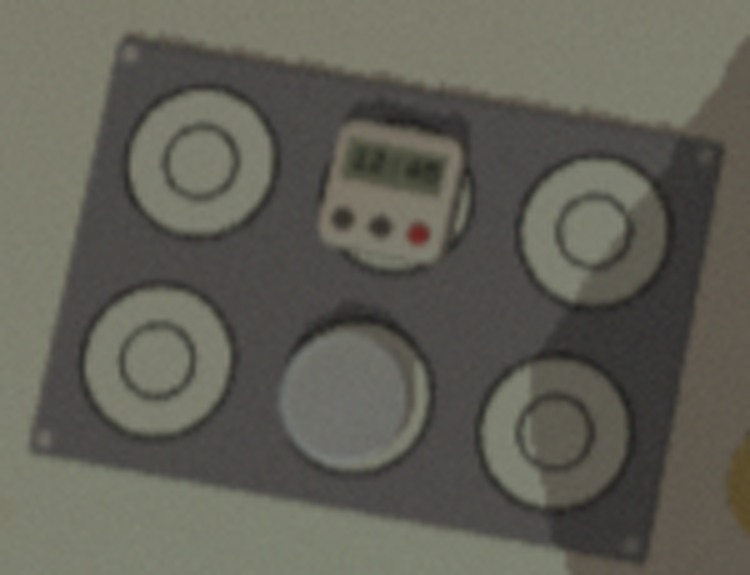

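View pics/t2.png

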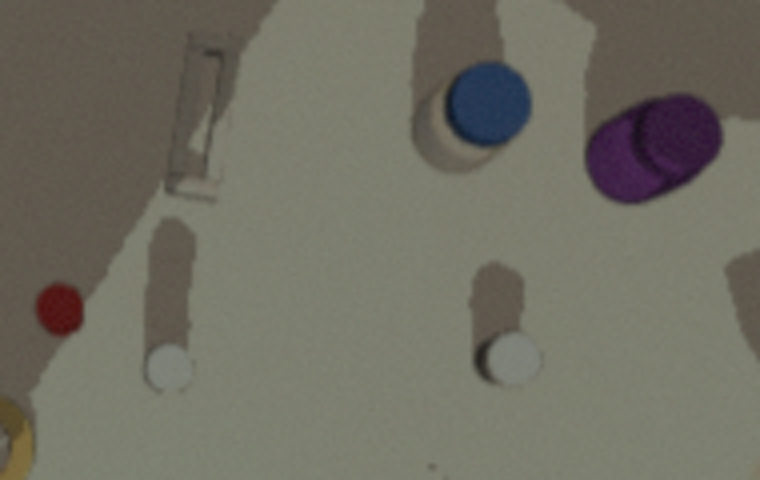

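View pics/s2.png

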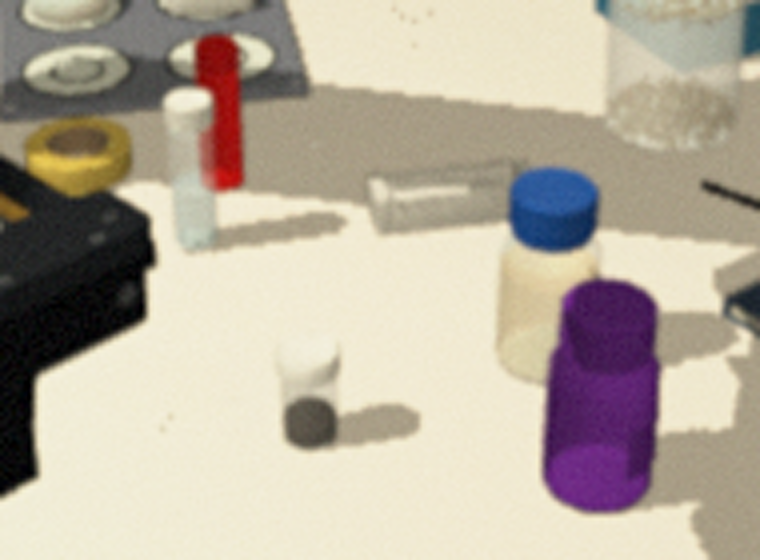

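Run:
```python
from h import *
c=robot.camera("top"); s=robot.camera("side")
def full(x,y,u0,v0,k): return u0+(x+.5)/k-.5, v0+(y+.5)/k-.5
P={}
for n,x,y in(("FL",201,161),("FR",594,231),("NL",157,360),("NR",555,431)):
    P[n]=unproj(c,*full(x,y,95,195,5),.008); print(n,P[n].round(4))
print("centre",sum(P.values())/4,[np.linalg.norm(P[a]-P[b]).round(4) for a,b in(("FL","FR"),("NL","NR"),("FL","NL"),("FR","NR"))])
d=P["FL"]+P["NL"]-P["FR"]-P["NR"]; print("yaw y-axis",np.arctan2(-d[0],d[1])); d=P["FL"]+P["FR"]-P["NL"]-P["NR"]; print(np.arctan2(d[1],d[0]))
for n,x,y,z in(("bottle",489,104,.11),("vial",169,367,.098),("jar",514,359,.055),("red",60,309,.098),("purple",680,130,.11)):
    p=unproj(c,*full(x,y,260,180,4),z); q=proj(s,p); q0=proj(s,[p[0],p[1],0]); print(n,p.round(4),"side crop",((q-[190,210])*4).round(),((q0-[190,210])*4).round())
for n,x,y in(("TL",188,34),("TR",240,38),("BR",216,199),("BL",165,190)):
    print(n,unproj(c,*full(x,y,260,180,4),.026).round(4))
i=c["pixels"][180:240,295:330,::-1]; i=cv2.resize(i,None,fx=10,fy=10,interpolation=cv2.INTER_CUBIC).astype(float)
cv2.imwrite("pics/app.png",np.clip((i-60)*2.2,0,255))
```

```text
FL [0.5729 0.265  0.008 ]
FR [0.5351 0.0685 0.008 ]
NL [0.4745 0.2842 0.008 ]
NR [0.4372 0.0873 0.008 ]
centre [0.50490658 0.17626913 0.008     ] [np.float64(0.2001), np.float64(0.2005), np.float64(0.1002), np.float64(0.0996)]
yaw y-axis -0.18853861126618274
-0.19085730322871516
bottle [ 0.6013 -0.3298  0.11  ] side crop [542. 183.] [537. 354.]
vial [ 0.4556 -0.1456  0.098 ] side crop [182.  97.] [191. 239.]
jar [ 0.4582 -0.3493  0.055 ] side crop [300. 345.] [303. 432.]
red [ 0.4892 -0.0844  0.098 ] side crop [208.  43.] [215. 181.]
purple [ 0.5848 -0.437   0.11  ] side crop [603. 295.] [595. 476.]
TL [ 0.6604 -0.164   0.026 ]
TR [ 0.6574 -0.196   0.026 ]
BR [ 0.558  -0.1788  0.026 ]
BL [ 0.5639 -0.1479  0.026 ][ WARN:0@6.420] global loadsave.cpp:1063 imwrite_ Unsupported depth image for selected encoder is fallbacked to CV_8U.
```

View pics/app.png

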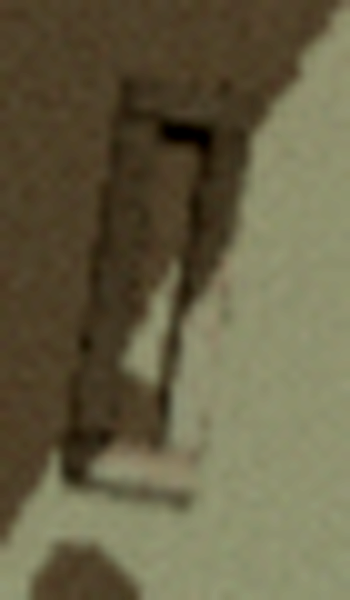

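```bash
cat >> h.py <<'E'
def plan(p,yaw=None):
    o=robot.get_obs(); r=R.from_quat(o["tool_rot"]); M=r.as_matrix()
    cy=np.arctan2(M[1,0],M[0,0]); print("t",round(o["time"],2),"tcp",np.round(o["position"],4),"jawyaw",cy.round(3),"tilt",np.arccos(-M[2,1]).round(4),"w",round(o["grip_width"],4),"q",np.round(o["q"],2),"F",np.round(o["ft_force"],1))
    turn=0
    if yaw is not None:
        d=(yaw-cy+np.pi/2)%np.pi-np.pi/2; turn=-d   # tool y points down
    print("turn",round(turn,3),"alt",round(turn-np.sign(turn)*np.pi,3))
    for t in (turn,):
        r2=r*R.from_rotvec([0,t,0]); dl=r2.inv().apply(np.array(p)-o["position"])*1000
        dl0=r.inv().apply(np.array(p)-o["position"])*1000
        print("shift mm after turn",dl.round(1),"| before turn",dl0.round(1), "world",((np.array(p)-o["position"])*1000).round(1))
E
python3 -c "
from h import *
plan([.4582,-.3493,.15],0.3)
c=robot.camera('top')
print(unproj(c,255,291,.019),unproj(c,290,130,.1))"
```

```text
t 0.2 tcp [ 0.2461 -0.574   0.2219] jawyaw -1.166 tilt 0.0013 w 0.087 q [-1.34  0.53  1.43 -0.    1.18 -0.18] F [0.7 0.5 0.4]
turn -1.466 alt 1.676
shift mm after turn [269.   72.2 151.9] | before turn [-122.9   72.2  283.5] world [212.1 224.7 -71.9]
[ 0.41123975 -0.03431934  0.019     ] [ 0.78593142 -0.12430803  0.1       ]
```

```bash
python3 -m creep '[[[-15,9,36],0,1],[[-16,9,36],0,1],[[-16,9,36],0,1],[[-16,9,36],0,1],[[-16,9,36],0,1],[[-16,9,36],0,1],[[-16,9,36],0,1],[[-12,9,32],0,1]]' 15; python3 -c "
from h import *
plan([.4582,-.3493,.028])"
```

```text
time: 1.05
position: [0.4597, -0.3477, 0.1502]
tool_rot: [-0.59, 0.389, -0.389, 0.591]
ft_force: [0.3, -1.2, -0.2]
grip_width: 0.0866
t 1.05 tcp [ 0.4597 -0.3477  0.1502] jawyaw -1.166 tilt 0.0005 w 0.0866 q [-0.84  0.56  1.63  0.    0.96  0.32] F [ 0.3 -1.2 -0.2]
turn 0 alt 0.0
shift mm after turn [  0.9 122.2  -2. ] | before turn [  0.9 122.2  -2. ] world [  -1.5   -1.6 -122.2]
```

```bash
python3 -m creep '[[[1,30,-1],0,1],[[0,30,-1],0,1],[[0,20,0],0,1],[[0,0,0],0,1]]' ; python3 -c "
from h import *
plan([.4582,-.3493,.028])
i=np.hstack([robot.camera(n)['pixels'][:,:,::-1] for n in('top','side')])
a=i[190:340,310:460]; b=i[200:350,560+180:560+330]
cv2.imwrite('pics/a1.png',cv2.resize(np.hstack([a,b]),None,fx=2.6,fy=2.6))"
```

```text
time: 1.45
position: [0.4558, -0.3494, 0.0678]
tool_rot: [-0.59, 0.391, -0.387, 0.591]
ft_force: [-0.0, 1.1, -0.7]
grip_width: 0.0869
t 1.45 tcp [ 0.4558 -0.3494  0.0678] jawyaw -1.166 tilt 0.0066 w 0.0869 q [-0.85  0.68  1.68 -0.    0.79  0.32] F [-0.   1.1 -0.7]
turn 0 alt 0.0
shift mm after turn [ 1.1 39.8  2.3] | before turn [ 1.1 39.8  2.3] world [  2.4   0.1 -39.8]
```

View pics/a1.png

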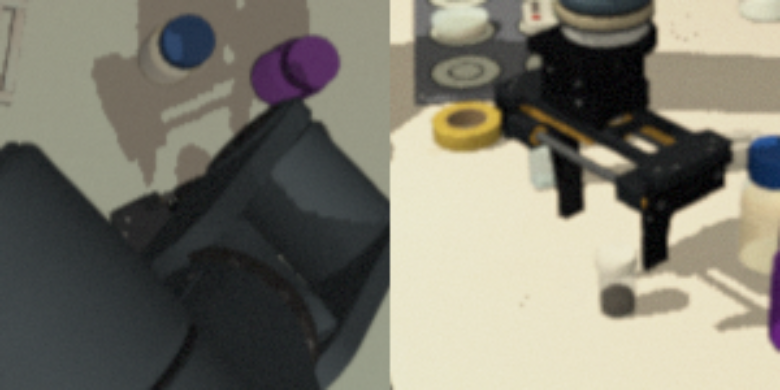

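The side crop shows the open fingertips at (570,215) and (655,265) on either side of the jar's cap at (617,250), so the gripper is centred. I'll descend and grip.

```bash
python3 -m creep '[[[1,20,2],0,1],[[0,20,0],0,1],[[0,0,0],0,0],[[0,0,0],0,0],[[0,0,0],0,0],[[0,0,0],0,0],[[0,0,0],0,0]]' 12 ; python3 -c "
from h import *
plan([.4582,-.3493,.15])
plan([.5351,.0685,.15])"
```

```text
time: 2.25
position: [0.46, -0.3519, 0.0315]
tool_rot: [0.59, -0.389, 0.39, -0.59]
ft_force: [-0.6, 0.4, -0.0]
grip_width: 0.0548
t 2.25 tcp [ 0.46   -0.3519  0.0315] jawyaw -1.166 tilt 0.0017 w 0.0548 q [-0.85  0.74  1.69 -0.    0.71  0.32] F [-0.6  0.4 -0. ]
turn 0 alt 0.0
shift mm after turn [  -2.8 -118.5   -0.5] | before turn [  -2.8 -118.5   -0.5] world [ -1.8   2.6 118.5]
t 2.25 tcp [ 0.46   -0.3519  0.0315] jawyaw -1.166 tilt 0.0017 w 0.0548 q [-0.85  0.74  1.69 -0.    0.71  0.32] F [-0.6  0.4 -0. ]
turn 0 alt 0.0
shift mm after turn [-356.6 -119.   234.7] | before turn [-356.6 -119.   234.7] world [ 75.1 420.4 118.5]
```

```bash
python3 -m creep '[[[0,1,0],0,0],[[0,2,0],0,0],[[0,0,0],0,0],[[0,0,0],0,0],[[0,0,0],0,0]]' ; python3 -c "
from h import *
plan([.4582,-.3493,.15])"
```

```text
time: 2.75
position: [0.4595, -0.3513, 0.0274]
tool_rot: [-0.59, 0.389, -0.389, 0.59]
ft_force: [0.1, 0.3, -0.0]
grip_width: 0.032
t 2.75 tcp [ 0.4595 -0.3513  0.0274] jawyaw -1.166 tilt 0.0004 w 0.032 q [-0.85  0.75  1.69  0.    0.71  0.32] F [ 0.1  0.3 -0. ]
turn 0 alt 0.0
shift mm after turn [  -2.4 -122.6   -0.4] | before turn [  -2.4 -122.6   -0.4] world [ -1.3   2.  122.6]
```

```bash
python3 -m creep '[[[0,-20,0],0,0],[[0,-40,0],0,0],[[0,-40,0],0,0],[[-15,-40,10],0,0],[[-30,-30,20],0,0],[[-34,0,22],0,0],[[-34,0,22],0,0],[[-34,0,22],0,0]]' ; python3 -c "
from h import *
plan([.5351,.0685,.15])"
```

```text
time: 3.55
position: [0.4899, -0.177, 0.198]
tool_rot: [-0.59, 0.389, -0.39, 0.59]
ft_force: [0.7, 0.6, 0.1]
grip_width: 0.0314
t 3.55 tcp [ 0.4899 -0.177   0.198 ] jawyaw -1.167 tilt 0.0009 w 0.0314 q [-0.56  0.42  1.72  0.    1.    0.61] F [0.7 0.6 0.1]
turn 0 alt 0.0
shift mm after turn [-208.    48.   138.1] | before turn [-208.    48.   138.1] world [ 45.2 245.5 -48. ]
```

```bash
python3 -m creep '[[[-36,0,24],0,0],[[-36,0,24],0,0],[[-36,0,24],0,0],[[-36,0,24],0,0],[[-36,10,24],0,0],[[-28,20,18],0,0],[[0,20,0],0,0],[[0,0,0],0,0]]' ; python3 -c "
from h import *
plan([.5351,.0685,.036])"
```

```text
time: 4.35
position: [0.5325, 0.0684, 0.1452]
tool_rot: [0.592, -0.39, 0.387, -0.59]
ft_force: [-0.7, 0.3, -0.1]
grip_width: 0.0319
t 4.35 tcp [0.5325 0.0684 0.1452] jawyaw -1.164 tilt 0.0062 w 0.0319 q [-0.08  0.52  1.72 -0.    0.9   1.08] F [-0.7  0.3 -0.1]
turn 0 alt 0.0
shift mm after turn [  1.3 109.2   3. ] | before turn [  1.3 109.2   3. ] world [ 2.600e+00  1.000e-01 -1.092e+02]
```

```bash
python3 -m creep '[[[1,35,2],0,0],[[0,35,0],0,0],[[0,20,0],0,0],[[0,0,0],0,0]]' ; python3 -c "
from h import *
plan([.5351,.0685,.036])
cv2.imwrite('pics/a2.png',cv2.resize(robot.camera('side')['pixels'][150:290,150:330,::-1],None,fx=4,fy=4))"
```

```text
time: 4.75
position: [0.5354, 0.0662, 0.0558]
tool_rot: [0.591, -0.391, 0.388, -0.589]
ft_force: [-0.5, 0.1, -0.2]
grip_width: 0.0318
t 4.75 tcp [0.5354 0.0662 0.0558] jawyaw -1.167 tilt 0.0053 w 0.0318 q [-0.08  0.67  1.77 -0.    0.7   1.08] F [-0.5  0.1 -0.2]
turn 0 alt 0.0
shift mm after turn [-2.2 19.8  0.7] | before turn [-2.2 19.8  0.7] world [ -0.3   2.3 -19.8]
```

View pics/a2.png

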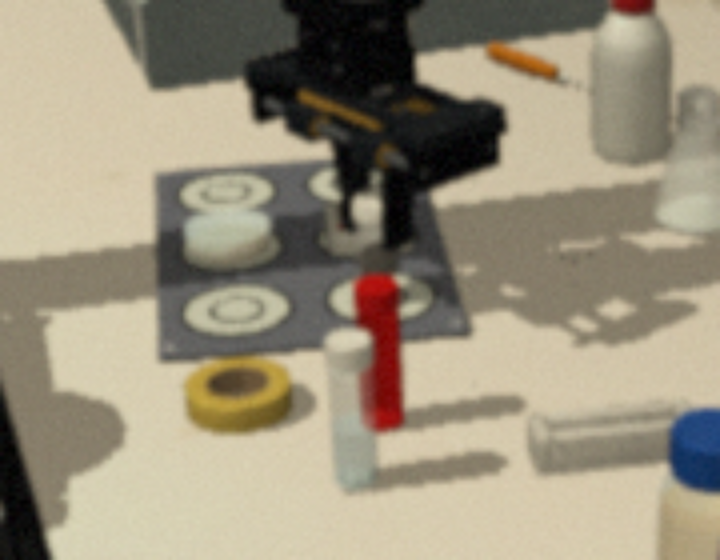

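The jar, at about (377,265), hangs over the far-right pad. I'll lower it.

```bash
python3 -m creep '[[[-1,12,0],0,0],[[-1,7,0],0,0],[[0,0,0],0,0],[[0,0,0],0,0]]' ; python3 -c "
from h import *
plan([.5351,.0685,.0354])"
```

```text
time: 5.2
position: [0.5365, 0.0688, 0.0389]
tool_rot: [-0.59, 0.389, -0.389, 0.59]
ft_force: [0.7, 0.2, 0.2]
grip_width: 0.0322
t 5.2 tcp [0.5365 0.0688 0.0389] jawyaw -1.166 tilt 0.0005 w 0.0322 q [-0.08  0.7   1.78 -0.    0.66  1.09] F [0.7 0.2 0.2]
turn 0 alt 0.0
shift mm after turn [-0.2  3.5 -1.4] | before turn [-0.2  3.5 -1.4] world [-1.4 -0.3 -3.5]
```

```bash
python3 -m creep '[[[0,2,-1],0,0],[[0,1,0],0,0],[[0,0,0],0,0]]'; python3 -m creep '[[[0,0.5,0],0,0],[[0,0,0],0,0]]'
```

```text
time: 5.5
position: [0.5353, 0.0684, 0.0356]
tool_rot: [-0.59, 0.389, -0.389, 0.59]
ft_force: [-0.9, 0.4, 0.5]
grip_width: 0.0318
time: 5.7
position: [0.5355, 0.0684, 0.0352]
tool_rot: [-0.59, 0.389, -0.389, 0.59]
ft_force: [-1.2, -0.1, 0.8]
grip_width: 0.0319
```

```bash
python3 -m creep '[[[0,0,0],0,0.45],[[0,0,0],0,0.6],[[0,0,0],0,0.8],[[0,0,0],0,0.8],[[0,0,0],0,0.8],[[0,-10,0],0,0.8],[[0,-30,0],0,1],[[0,-40,0],0,1]]'; python3 -c "
from h import *
plan([.4556,-.1456,.17])"
```

```text
time: 6.5
position: [0.5339, 0.0684, 0.1149]
tool_rot: [0.591, -0.391, 0.388, -0.59]
ft_force: [1.2, -0.7, -0.2]
grip_width: 0.0786
t 6.5 tcp [0.5339 0.0684 0.1149] jawyaw -1.166 tilt 0.0045 w 0.0786 q [-0.08  0.57  1.75 -0.    0.83  1.09] F [ 1.2 -0.7 -0.2]
turn 0 alt 0.0
shift mm after turn [ 165.8  -54.8 -156.4] | before turn [ 165.8  -54.8 -156.4] world [ -78.3 -214.    55.1]
```

```bash
python3 -m creep '[[[15,-35,-14],0,1],[[29,-20,-27],0,1],[[29,0,-27],0,1],[[29,0,-27],0,1],[[29,0,-27],0,1],[[25,0,-25],0,1],[[10,0,-9],0,1],[[0,0,0],0,1]]'; python3 -c "
from h import *
plan([.4556,-.1456,.069])
for n in ('top','side'): cv2.imwrite(f'pics/a3{n}.png',robot.camera(n)['pixels'][:,:,::-1])"
```

```text
time: 7.3
position: [0.4572, -0.147, 0.1706]
tool_rot: [-0.59, 0.39, -0.391, 0.59]
ft_force: [0.1, -0.5, 0.0]
grip_width: 0.087
t 7.3 tcp [ 0.4572 -0.147   0.1706] jawyaw -1.169 tilt 0.0011 w 0.087 q [-0.54  0.41  1.84  0.    0.88  0.62] F [ 0.1 -0.5  0. ]
turn 0 alt 0.0
shift mm after turn [ -2.  101.6  -1. ] | before turn [ -2.  101.6  -1. ] world [  -1.6    1.4 -101.6]
```

View pics/a3side.png

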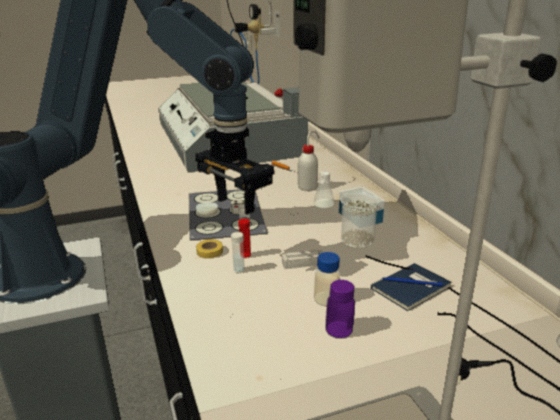

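View pics/a3top.png

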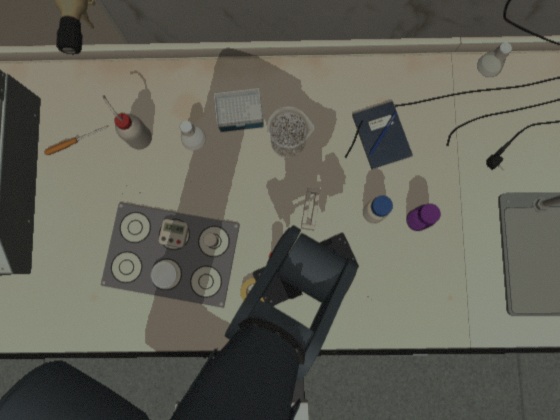

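The top view shows the gripper over the vial and the jar on the far-right pad at about (211,240). The side view still shows the gripper over the board, so it looks like an old frame. I'll retake it.

```bash
python3 -c "
from h import *
cv2.imwrite('pics/a4.png',robot.camera('side')['pixels'][:,:,::-1])
t=robot.camera('top'); cv2.imwrite('pics/a4t.png',cv2.resize(t['pixels'][195:310,95:245,::-1],None,fx=5,fy=5,interpolation=cv2.INTER_CUBIC))
print(robot.get_obs()['time'],robot.get_obs()['position'])"
```

```text
7.5 [ 0.45759174 -0.14428173  0.17012214]
```

View pics/a4.png

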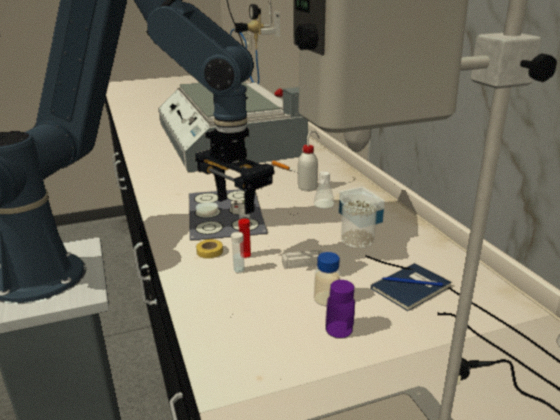

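View pics/a4t.png

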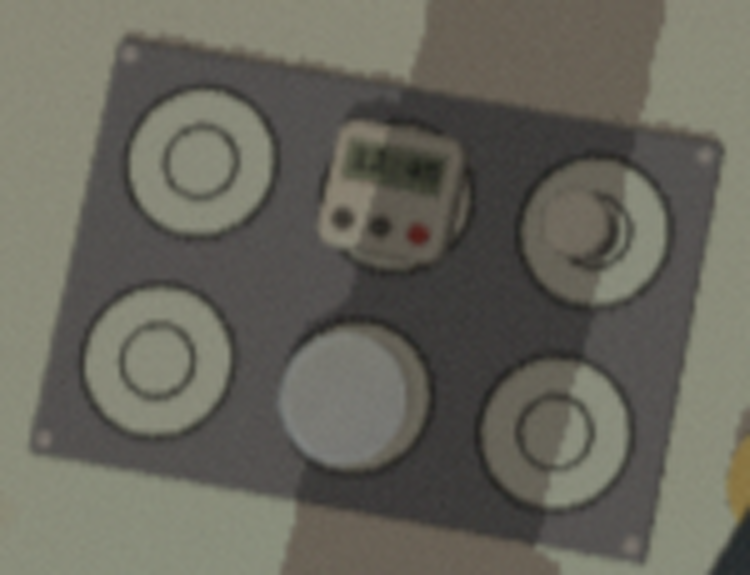

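The side view is current after all: the tips at (222,205) and (250,215) match a TCP 70 mm above the vial. I'll check the jar's position and descend.

```bash
python3 -m creep '[[[-1,35,0],0,1],[[0,30,0],0,1],[[0,12,0],0,1],[[0,0,0],0,1]]'; python3 -c "
from h import *
c=robot.camera('top'); print('jar',unproj(c,95+575.5/5-.5,195+222.5/5-.5,.063))
plan([.4556,-.1456,.069])
cv2.imwrite('pics/a5.png',cv2.resize(robot.camera('side')['pixels'][180:290,180:330,::-1],None,fx=5,fy=5))"
```

```text
time: 7.9
position: [0.456, -0.1426, 0.0913]
tool_rot: [0.591, -0.39, 0.387, -0.591]
ft_force: [0.5, -0.6, 0.9]
grip_width: 0.087
jar [0.53501024 0.06947975 0.063     ]
t 7.95 tcp [ 0.4568 -0.1432  0.0924] jawyaw -1.164 tilt 0.0023 w 0.0868 q [-0.54  0.55  1.91  0.    0.68  0.63] F [0.1 0.5 0.2]
turn 0 alt 0.0
shift mm after turn [ 1.7 23.4 -2. ] | before turn [ 1.7 23.4 -2. ] world [ -1.2  -2.4 -23.4]
```

View pics/a5.png

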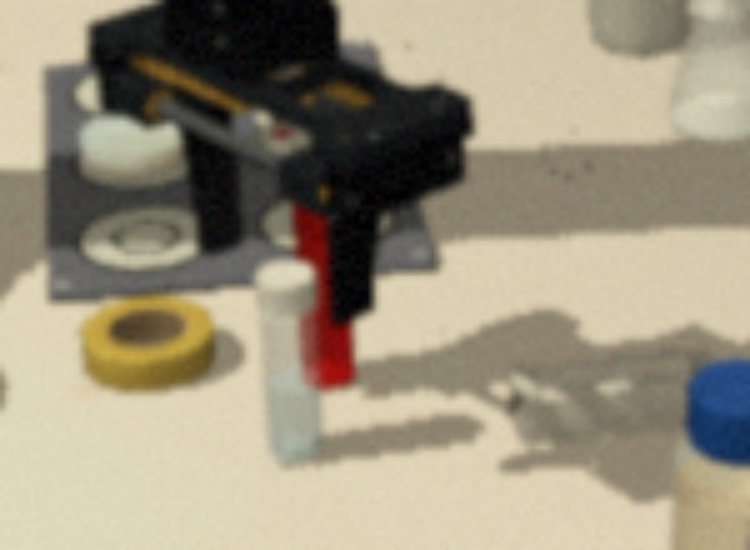

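The jar sits within 1 mm of its pad centre. The fingers straddle the white-capped vial (cap at (285,285)) and are clear of the red one. I'll lower and close.

```bash
python3 -m creep '[[[1,12,-1],0,1],[[0,11,-1],0,1],[[0,0,0],0,0.5],[[0,0,0],0,0],[[0,0,0],0,0],[[0,0,0],0,0],[[0,0,0],0,0],[[0,0,0],0,0]]' 12;  python3 -m creep '[[[0,0,0],0,0],[[0,0,0],0,0],[[0,0,0],0,0],[[0,0,0],0,0],[[0,0,0],0,0]]'; python3 -c "
from h import *
plan([.5729,.265,.2])"
```

```text
time: 8.8
position: [0.4556, -0.1465, 0.0703]
tool_rot: [-0.59, 0.389, -0.389, 0.59]
ft_force: [-0.2, 0.1, 0.4]
grip_width: 0.0471
time: 9.3
position: [0.4556, -0.1465, 0.0701]
tool_rot: [-0.59, 0.389, -0.389, 0.59]
ft_force: [-0.5, 0.5, 0.4]
grip_width: 0.0283
t 9.3 tcp [ 0.4556 -0.1465  0.0701] jawyaw -1.166 tilt 0.0002 w 0.0283 q [-0.55  0.6   1.92 -0.    0.62  0.62] F [-0.5  0.5  0.4]
turn 0 alt 0.0
shift mm after turn [-332.  -129.9  269.9] | before turn [-332.  -129.9  269.9] world [117.3 411.5 129.9]
```

```bash
python3 -m creep '[[[0,-20,0],0,0],[[0,-40,0],0,0],[[0,-40,0],0,0],[[-10,-30,8],0,0],[[-28,0,23],0,0],[[-34,0,28],0,0],[[-34,0,28],0,0],[[-34,0,28],0,0]]';  python3 -m creep '[[[-34,0,28],0,0],[[-34,0,28],0,0],[[-34,0,28],0,0],[[-34,0,28],0,0],[[-34,0,27],0,0],[[-18,0,14],0,0],[[0,0,0],0,0]]'; python3 -c "
from h import *
plan([.5729,.265,.098])"
```

```text
time: 10.1
position: [0.5059, 0.0291, 0.2]
tool_rot: [0.59, -0.39, 0.389, -0.59]
ft_force: [0.8, -0.4, -1.0]
grip_width: 0.028
time: 10.8
position: [0.5727, 0.2639, 0.1995]
tool_rot: [-0.591, 0.388, -0.388, 0.591]
ft_force: [-0.2, -0.9, -0.9]
grip_width: 0.0277
t 10.8 tcp [0.5727 0.2639 0.1995] jawyaw -1.162 tilt 0.0011 w 0.0277 q [0.25 0.56 1.44 0.   1.14 1.42] F [-0.2 -0.9 -0.9]
turn 0 alt 0.0
shift mm after turn [ -0.9 101.5   0.6] | before turn [ -0.9 101.5   0.6] world [   0.2    1.1 -101.5]
```

```bash
python3 -m creep '[[[0,30,0],0,0],[[0,35,0],0,0],[[0,25,0],0,0],[[0,10,0],0,0],[[0,0,0],0,0]]'; python3 -c "
from h import *
plan([.5729,.265,.078])
i=np.hstack([robot.camera('top')['pixels'][190:310,80:260,::-1],robot.camera('side')['pixels'][150:270,140:320,::-1]])
cv2.imwrite('pics/a6.png',cv2.resize(i,None,fx=2.2,fy=2.2))"
```

```text
time: 11.3
position: [0.5712, 0.2593, 0.0984]
tool_rot: [0.591, -0.391, 0.389, -0.589]
ft_force: [-1.8, -0.2, 0.2]
grip_width: 0.0281
t 11.3 tcp [0.5712 0.2593 0.0984] jawyaw -1.167 tilt 0.0045 w 0.0281 q [ 0.25  0.69  1.52 -0.    0.94  1.42] F [-1.8 -0.2  0.2]
turn 0 alt 0.0
shift mm after turn [-4.5 20.4  3.8] | before turn [-4.5 20.4  3.8] world [  1.7   5.7 -20.4]
```

View pics/a6.png

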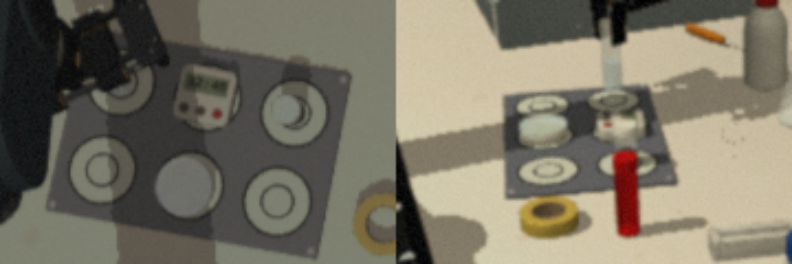

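The vial hangs over the far-left pad (side crop, base at about (611,85)). I'll lower it with a small lateral correction.

```bash
python3 -m creep '[[[-1,10,1],0,0],[[-1,6,1],0,0],[[0,0,0],0,0],[[0,0,0],0,0]]'; python3 -c "
from h import *
plan([.5729,.265,.078])"
```

```text
time: 11.8
position: [0.5737, 0.2633, 0.084]
tool_rot: [0.59, -0.389, 0.389, -0.59]
ft_force: [1.0, 0.4, -1.3]
grip_width: 0.0279
t 11.8 tcp [0.5737 0.2633 0.084 ] jawyaw -1.166 tilt 0.0001 w 0.0279 q [ 0.25  0.71  1.52 -0.    0.91  1.42] F [ 1.   0.4 -1.3]
turn 0 alt 0.0
shift mm after turn [-1.8  6.  -0.1] | before turn [-1.8  6.  -0.1] world [-0.8  1.7 -6. ]
```

```bash
python3 -m creep '[[[-1,3,0],0,0],[[0,2,0],0,0],[[0,0,0],0,0]]'; python3 -m creep '[[[0,1,0],0,0],[[0,0,0],0,0]]'
```

```text
time: 12.1
position: [0.573, 0.2642, 0.0787]
tool_rot: [0.591, -0.389, 0.389, -0.59]
ft_force: [-0.7, -0.7, -1.2]
grip_width: 0.0279
time: 12.3
position: [0.5735, 0.2642, 0.0782]
tool_rot: [-0.59, 0.389, -0.389, 0.59]
ft_force: [-0.4, -0.4, -1.0]
grip_width: 0.0279
```

```bash
python3 -m creep '[[[0,0.7,0],0,0],[[0,0,0],0,0]]';python3 -m creep '[[[0,0.7,0],0,0],[[0,0,0],0,0],[[0,0,0],0,0]]'
```

```text
time: 12.5
position: [0.5739, 0.2643, 0.0781]
tool_rot: [-0.59, 0.389, -0.39, 0.591]
ft_force: [-1.1, -1.0, 4.3]
grip_width: 0.028
time: 12.8
position: [0.5742, 0.2644, 0.0781]
tool_rot: [-0.59, 0.389, -0.39, 0.591]
ft_force: [-1.2, -0.2, 8.0]
grip_width: 0.0282
```

Contact: the force rose to 4 and then 8 N. I'll back off slightly and release.

```bash
python3 -m creep '[[[0,-1,0],0,0],[[0,0,0],0,0.4],[[0,0,0],0,0.5],[[0,0,0],0,0.7],[[0,0,0],0,0.8],[[0,0,0],0,0.8],[[0,-15,0],0,0.8],[[0,-35,0],0,1]]'; python3 -m creep '[[[0,-40,0],0,1],[[0,-20,0],0,1],[[0,0,0],0,1]]'; python3 -c "
from h import *
plan([.6013,-.3298,.2])
i=np.hstack([robot.camera('top')['pixels'][190:310,80:260,::-1],robot.camera('side')['pixels'][150:270,140:320,::-1]])
cv2.imwrite('pics/a7.png',cv2.resize(i,None,fx=2.2,fy=2.2))"
```

```text
time: 13.6
position: [0.571, 0.2635, 0.1258]
tool_rot: [0.592, -0.391, 0.388, -0.588]
ft_force: [-0.2, 0.5, -0.4]
grip_width: 0.071
time: 13.9
position: [0.5761, 0.265, 0.1929]
tool_rot: [-0.588, 0.387, -0.392, 0.593]
ft_force: [0.6, 0.6, 0.7]
grip_width: 0.086
t 13.9 tcp [0.5761 0.265  0.1929] jawyaw -1.166 tilt 0.0099 w 0.086 q [0.26 0.57 1.45 0.   1.12 1.42] F [0.6 0.6 0.7]
turn 0 alt 0.0
shift mm after turn [ 556.7   -8.4 -211.1] | before turn [ 556.7   -8.4 -211.1] world [  25.2 -594.8    7.1]
```

View pics/a7.png

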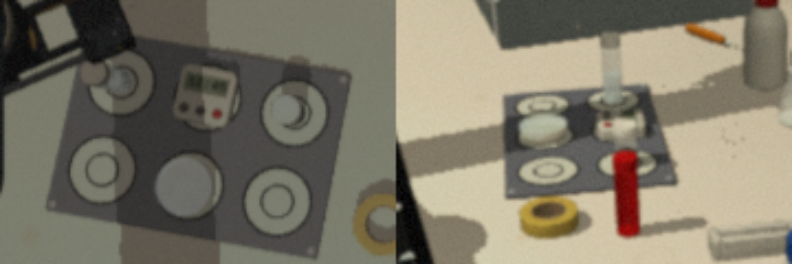

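The vial stands upright on the far-left pad at (611,40–100). Next is the bottle.

```bash
python3 -m creep '[[[25,-5,-9],0,1],[[40,-3,-15],0,1],[[42,0,-16],0,1],[[42,0,-16],0,1],[[42,0,-16],0,1],[[42,0,-16],0,1],[[42,0,-16],0,1],[[42,0,-16],0,1]]'; python3 -m creep '[[[42,0,-16],0,1],[[42,0,-16],0,1],[[42,0,-16],0,1],[[42,0,-16],0,1],[[42,0,-16],0,1],[[30,0,-11],0,1],[[0,0,0],0,1]]'; python3 -c "
from h import *
plan([.6013,-.3298,.12])"
```

```text
time: 14.8
position: [0.5864, -0.0759, 0.1938]
tool_rot: [0.591, -0.391, 0.388, -0.59]
ft_force: [0.4, 0.2, -0.1]
grip_width: 0.0871
time: 15.5
position: [0.5976, -0.3358, 0.1933]
tool_rot: [0.59, -0.391, 0.39, -0.589]
ft_force: [0.2, 1.4, 1.2]
grip_width: 0.0869
t 15.5 tcp [ 0.5976 -0.3358  0.1933] jawyaw -1.171 tilt 0.0017 w 0.0869 q [-0.67  0.64  1.3  -0.    1.21  0.5 ] F [0.2 1.4 1.2]
turn 0 alt 0.0
shift mm after turn [-4.1 73.3  5.8] | before turn [-4.1 73.3  5.8] world [  3.7   6.  -73.3]
```

```bash
python3 -m creep '[[[0,35,0],0,1],[[0,33,0],0,1],[[0,0,0],0,1],[[0,0,0],0,1]]'; python3 -c "
from h import *
plan([.6013,-.3298,.08])
cv2.imwrite('pics/a8.png',cv2.resize(robot.camera('side')['pixels'][180:350,260:420,::-1],None,fx=3.5,fy=3.5))"
```

```text
time: 15.9
position: [0.598, -0.3295, 0.1263]
tool_rot: [-0.59, 0.39, -0.388, 0.591]
ft_force: [0.8, -0.2, 0.7]
grip_width: 0.0871
t 15.9 tcp [ 0.598  -0.3295  0.1263] jawyaw -1.165 tilt 0.0039 w 0.0871 q [-0.67  0.71  1.35  0.    1.08  0.5 ] F [ 0.8 -0.2  0.7]
turn 0 alt 0.0
shift mm after turn [ 1.7 46.3  3. ] | before turn [ 1.7 46.3  3. ] world [  3.3  -0.3 -46.3]
```

View pics/a8.png

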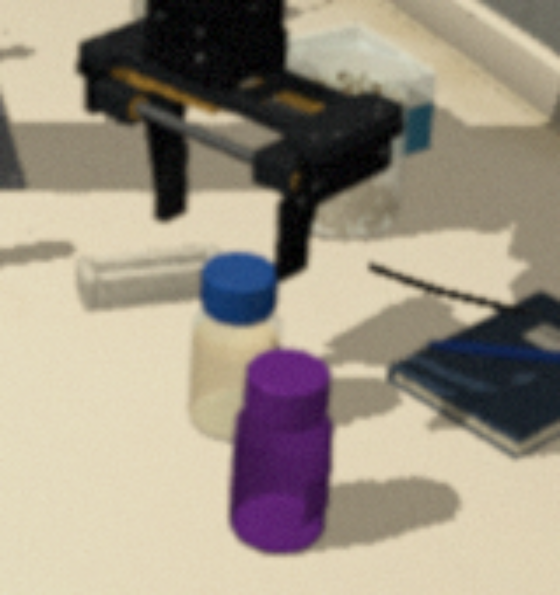

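The fingertips at (170,218) and (292,275) are centred over the blue cap at (240,270). I'll descend and grip.

```bash
python3 -m creep '[[[1,20,2],0,1],[[0,18,0],0,1],[[0,8,0],0,1],[[0,0,0],0,1]]'; python3 -c "
from h import *
plan([.6013,-.3298,.08])"; python3 -m creep '[[[0,0,0],0,0],[[0,0,0],0,0],[[0,0,0],0,0],[[0,0,0],0,0],[[0,0,0],0,0],[[0,0,0],0,0],[[0,0,0],0,0],[[0,0,0],0,0]]' 30; python3 -c "
from h import *
plan([.6013,-.3298,.08])"
```

```text
time: 16.35
position: [0.6011, -0.3308, 0.0819]
tool_rot: [-0.59, 0.389, -0.389, 0.59]
ft_force: [0.0, 0.1, -0.5]
grip_width: 0.0874
t 16.35 tcp [ 0.6011 -0.3308  0.0819] jawyaw -1.166 tilt 0.0003 w 0.0874 q [-0.67  0.77  1.37  0.    1.    0.5 ] F [ 0.   0.1 -0.5]
turn 0 alt 0.0
shift mm after turn [-0.8  1.9  0.6] | before turn [-0.8  1.9  0.6] world [ 0.2  1.  -1.9]
time: 17.15
position: [0.6014, -0.3315, 0.082]
tool_rot: [0.59, -0.389, 0.39, -0.59]
ft_force: [1.3, -0.4, 1.4]
grip_width: 0.0459
t 17.15 tcp [ 0.6014 -0.3315  0.082 ] jawyaw -1.166 tilt 0.0014 w 0.0459 q [-0.67  0.77  1.37 -0.    1.    0.5 ] F [ 1.3 -0.4  1.4]
turn 0 alt 0.0
shift mm after turn [-1.6  2.   0.6] | before turn [-1.6  2.   0.6] world [-0.1  1.7 -2. ]
```

```bash
python3 -m creep '[[[0,-10,0],0,0],[[0,-25,0],0,0],[[0,-35,0],0,0],[[0,-40,0],0,0],[[0,-30,0],0,0],[[0,-5,0],0,0],[[0,0,0],0,0]]'; python3 -c "
from h import *
plan([.4745,.2842,.22])"
```

```text
time: 17.85
position: [0.6008, -0.3308, 0.2272]
tool_rot: [0.59, -0.389, 0.389, -0.59]
ft_force: [-0.7, -0.6, -2.6]
grip_width: 0.0466
t 17.85 tcp [ 0.6008 -0.3308  0.2272] jawyaw -1.166 tilt 0.0007 w 0.0466 q [-0.67  0.61  1.26  0.    1.27  0.5 ] F [-0.7 -0.6 -2.6]
turn 0 alt 0.0
shift mm after turn [-615.1    6.9  126.2] | before turn [-615.1    6.9  126.2] world [-126.3  615.    -7.2]
```

```bash
python3 -m creep '[[[-20,0,4],0,0],[[-35,0,7],0,0],[[-42,0,9],0,0],[[-42,0,9],0,0],[[-42,0,9],0,0],[[-42,0,9],0,0],[[-42,0,8],0,0],[[-42,0,8],0,0]]'; python3 -m creep '[[[-42,0,9],0,0],[[-42,0,9],0,0],[[-42,0,9],0,0],[[-42,0,9],0,0],[[-42,0,9],0,0],[[-42,0,9],0,0],[[-36,0,6],0,0],[[-20,0,3],0,0]]';python3 -m creep '[[[0,0,0],0,0],[[0,0,0],0,0]]'; python3 -c "
from h import *
plan([.4745,.2842,.11])"
```

```text
time: 18.65
position: [0.5353, -0.0219, 0.2239]
tool_rot: [0.591, -0.391, 0.387, -0.59]
ft_force: [1.2, -0.8, -2.2]
grip_width: 0.0462
time: 19.45
position: [0.4715, 0.2859, 0.2238]
tool_rot: [0.592, -0.39, 0.387, -0.589]
ft_force: [-0.3, -0.3, -2.1]
grip_width: 0.0466
time: 19.65
position: [0.473, 0.2834, 0.2245]
tool_rot: [0.592, -0.39, 0.388, -0.589]
ft_force: [0.1, -0.2, -2.1]
grip_width: 0.0464
t 19.65 tcp [0.473  0.2834 0.2245] jawyaw -1.165 tilt 0.0049 w 0.0464 q [ 0.34  0.43  1.61 -0.    1.11  1.5 ] F [ 0.1 -0.2 -2.1]
turn 0 alt 0.0
shift mm after turn [ -0.2 114.5   2.3] | before turn [ -0.2 114.5   2.3] world [   1.5    0.8 -114.5]
```

```bash
python3 -m creep '[[[0,25,1],0,0],[[0,35,0],0,0],[[0,30,0],0,0],[[0,15,0],0,0],[[0,5,0],0,0],[[0,0,0],0,0],[[0,0,0],0,0]]'; python3 -c "
from h import *
plan([.4745,.2842,.09])
i=np.hstack([robot.camera('top')['pixels'][190:310,80:260,::-1],robot.camera('side')['pixels'][150:270,140:320,::-1]])
cv2.imwrite('pics/a9.png',cv2.resize(i,None,fx=2.2,fy=2.2))"
```

```text
time: 20.35
position: [0.4764, 0.2839, 0.1172]
tool_rot: [-0.59, 0.389, -0.39, 0.59]
ft_force: [0.1, -0.2, -1.4]
grip_width: 0.0463
t 20.35 tcp [0.4764 0.2839 0.1172] jawyaw -1.167 tilt 0.0012 w 0.0463 q [ 0.34  0.58  1.71 -0.    0.85  1.5 ] F [ 0.1 -0.2 -1.4]
turn 0 alt 0.0
shift mm after turn [-1.1 27.2 -1.6] | before turn [-1.1 27.2 -1.6] world [ -1.9   0.3 -27.2]
```

View pics/a9.png

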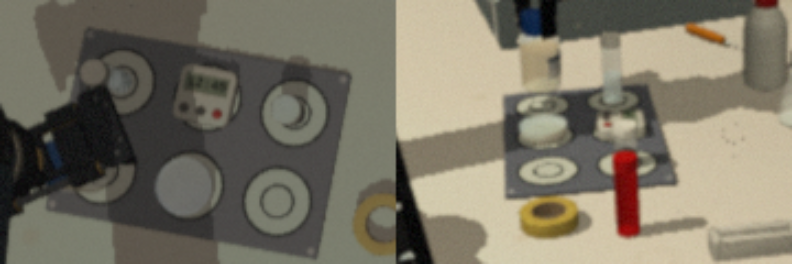

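The bottle (541,75 in the side crop) hangs above the near-left pad (543,103). I'll lower it.

```bash
python3 -m creep '[[[-1,10,-1],0,0],[[0,10,0],0,0],[[0,4,0],0,0],[[0,0,0],0,0],[[0,0,0],0,0]]'; python3 -m creep '[[[0,1,0],0,0],[[0,0,0],0,0]]'; python3 -m creep '[[[0,1,0],0,0],[[0,0,0],0,0]]'
```

```text
time: 20.95
position: [0.4741, 0.2848, 0.0924]
tool_rot: [0.59, -0.389, 0.389, -0.59]
ft_force: [0.9, -1.4, -2.0]
grip_width: 0.0463
time: 21.15
position: [0.4743, 0.2849, 0.0918]
tool_rot: [-0.59, 0.389, -0.389, 0.59]
ft_force: [-1.8, -0.6, -1.6]
grip_width: 0.0463
time: 21.35
position: [0.4742, 0.2848, 0.0907]
tool_rot: [-0.59, 0.389, -0.389, 0.59]
ft_force: [0.0, -0.7, -2.4]
grip_width: 0.0466
```

```bash
python3 -m creep '[[[0,0.7,0],0,0],[[0,0,0],0,0]]'; python3 -m creep '[[[0,0.6,0],0,0],[[0,0,0],0,0]]'
```

```text
time: 21.55
position: [0.4743, 0.2848, 0.09]
tool_rot: [-0.59, 0.389, -0.389, 0.59]
ft_force: [0.2, -0.7, -2.3]
grip_width: 0.0465
time: 21.75
position: [0.4746, 0.2849, 0.0898]
tool_rot: [-0.59, 0.389, -0.389, 0.591]
ft_force: [-0.3, -0.2, 2.5]
grip_width: 0.0464
```

Contact. I'll release.

```bash
python3 -m creep '[[[0,-0.5,0],0,0.4],[[0,0,0],0,0.7],[[0,0,0],0,0.85],[[0,0,0],0,0.85],[[0,0,0],0,0.85],[[0,0,0],0,0.85],[[0,-15,0],0,0.85],[[0,-30,0],0,0.85]]'; python3 -m creep '[[[0,-40,0],0,1],[[0,-20,0],0,1],[[0,0,0],0,1]]'; python3 -c "
from h import *
plan([.610,-.1717,.2],-1.739)
i=np.hstack([robot.camera('top')['pixels'][190:310,80:260,::-1],robot.camera('side')['pixels'][150:270,140:320,::-1]])
cv2.imwrite('pics/a10.png',cv2.resize(i,None,fx=2.2,fy=2.2))"
```

```text
time: 22.55
position: [0.4723, 0.2841, 0.1333]
tool_rot: [0.592, -0.391, 0.388, -0.589]
ft_force: [-0.9, 0.3, 0.7]
grip_width: 0.0737
time: 22.85
position: [0.4764, 0.2857, 0.1982]
tool_rot: [-0.588, 0.388, -0.391, 0.593]
ft_force: [-0.4, 0.4, 0.2]
grip_width: 0.0855
t 22.85 tcp [0.4764 0.2857 0.1982] jawyaw -1.166 tilt 0.0078 w 0.0855 q [0.34 0.46 1.64 0.   1.03 1.5 ] F [-0.4  0.4  0.2]
turn 0.573 alt -2.568
shift mm after turn [428.6  -2.  208.3] | before turn [473.   -2.  -57.4] world [ 133.6 -457.4    1.8]
```

View pics/a10.png

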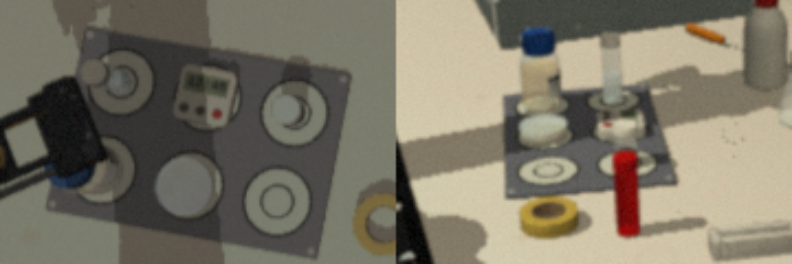

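The bottle stands on the near-left pad. Next is the applicator.

```bash
python3 -m creep '[[[25,0,-3],0,1],[[40,0,-5],0,1],[[44,0,-6],0,1],[[44,0,-6],0,1],[[44,0,-5],0,1],[[44,0,-5],0,1],[[44,0,-5],0,1],[[44,0,-5],0,1]]'; python3 -m creep '[[[44,0,-5],0,1],[[44,0,-5],0,1],[[36,0,-5],0,1],[[20,0,-2],0,1],[[0,0,0],0.14,1],[[0,0,0],0.14,1],[[0,0,0],0.14,1],[[0,0,0],0.14,1]]'; python3 -c "
from h import *
plan([.610,-.1717,.1],-1.739)"
```

```text
time: 23.75
position: [0.5659, -0.0349, 0.1927]
tool_rot: [0.591, -0.391, 0.388, -0.59]
ft_force: [1.0, 0.5, -0.2]
grip_width: 0.087
time: 24.55
position: [0.607, -0.1711, 0.1931]
tool_rot: [-0.459, 0.54, -0.537, 0.458]
ft_force: [-0.2, 0.1, -0.2]
grip_width: 0.0866
t 24.55 tcp [ 0.607  -0.1711  0.1931] jawyaw -1.731 tilt 0.0041 w 0.0866 q [-0.45  0.57  1.44  0.    1.13  1.28] F [-0.2  0.1 -0.2]
turn 0.008 alt -3.134
shift mm after turn [ 0.3 93.1  3.4] | before turn [ 0.3 93.1  3.4] world [  3.   -0.6 -93.1]
```

```bash
python3 -m creep '[[[0,35,2],0,1],[[0,40,0],0,1],[[0,35,0],0,1],[[0,20,0],0,1],[[0,8,0],0,1],[[0,0,0],0,1],[[0,0,0],0,1]]'; python3 -c "
from h import *
plan([.610,-.1717,.004],-1.739)
i=np.hstack([robot.camera('top')['pixels'][150:270,230:410,::-1],robot.camera('side')['pixels'][190:310,220:400,::-1]])
cv2.imwrite('pics/a11.png',cv2.resize(i,None,fx=2.2,fy=2.2))"
```

```text
time: 25.25
position: [0.6106, -0.1726, 0.0574]
tool_rot: [0.46, -0.537, 0.537, -0.46]
ft_force: [0.4, 1.3, 0.4]
grip_width: 0.0873
t 25.25 tcp [ 0.6106 -0.1726  0.0574] jawyaw -1.726 tilt 0.0009 w 0.0873 q [-0.45  0.75  1.53  0.    0.86  1.27] F [0.4 1.3 0.4]
turn 0.013 alt -3.128
shift mm after turn [-0.8 53.4 -0.8] | before turn [-0.8 53.4 -0.7] world [ -0.6   0.9 -53.4]
```

View pics/a11.png

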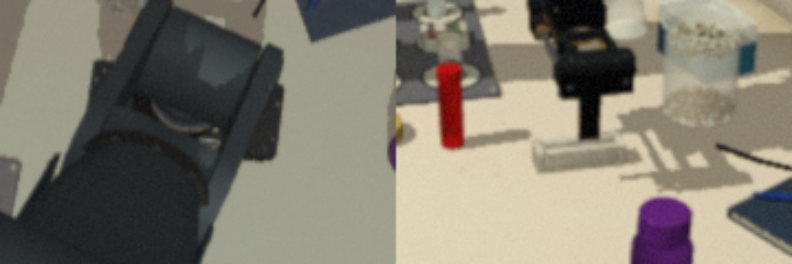

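The fingers straddle the applicator. The near finger is at (590,135), with the frame spanning (535–632, 135–170). I'll descend.

```bash
python3 -m creep '[[[0,20,0],0.013,1],[[0,18,0],0,1],[[0,8,0],0,1],[[0,3,0],0,1],[[0,0,0],0,1],[[0,0,0],0,1]]'; python3 -c "
from h import *
plan([.610,-.1717,.004],-1.739)"
```

```text
time: 25.95
position: [0.6108, -0.1731, 0.0088]
tool_rot: [0.456, -0.54, 0.541, -0.457]
ft_force: [1.0, -0.1, 0.4]
grip_width: 0.0869
t 25.95 tcp [ 0.6108 -0.1731  0.0088] jawyaw -1.739 tilt 0.0019 w 0.0869 q [-0.45  0.82  1.54  0.    0.77  1.29] F [ 1.  -0.1  0.4]
turn 0.0 alt -3.142
shift mm after turn [-1.2  4.8 -1. ] | before turn [-1.2  4.8 -1. ] world [-0.8  1.4 -4.8]
```

```bash
python3 -m creep '[[[-1,4,0],0,1],[[0,0,0],0,0],[[0,0,0],0,0],[[0,0,0],0,0],[[0,0,0],0,0],[[0,0,0],0,0],[[0,0,0],0,0],[[0,0,0],0,0]]' 30; python3 -m creep '[[[0,0,0],0,0],[[0,0,0],0,0],[[0,0,0],0,0],[[0,0,0],0,0],[[0,0,0],0,0]]'; python3 -c "
from h import *
plan([.610,-.1717,.004],-1.739)"
```

```text
time: 26.75
position: [0.6102, -0.1718, 0.0039]
tool_rot: [0.456, -0.54, 0.54, -0.456]
ft_force: [-1.1, 0.2, -0.6]
grip_width: 0.0391
time: 27.25
position: [0.6103, -0.1719, 0.0038]
tool_rot: [0.456, -0.54, 0.54, -0.456]
ft_force: [-0.6, -2.4, -0.1]
grip_width: 0.0318
t 27.25 tcp [ 0.6103 -0.1719  0.0038] jawyaw -1.739 tilt 0.0003 w 0.0318 q [-0.45  0.83  1.54 -0.    0.77  1.29] F [-0.6 -2.4 -0.1]
turn -0.0 alt 3.142
shift mm after turn [-0.2 -0.2 -0.3] | before turn [-0.2 -0.2 -0.3] world [-0.3  0.2  0.2]
```

```bash
python3 -m creep '[[[0,-10,0],0,0],[[0,-30,0],0,0],[[0,-40,0],0,0],[[0,-45,0],0,0],[[0,-25,0],0,0],[[0,-5,0],0.021,0],[[0,0,0],0,0]]' 40; python3 -c "
from h import *
plan([.4372,.0873,.16],-1.76)
cv2.imwrite('pics/a12.png',cv2.resize(robot.camera('side')['pixels'][130:310,180:400,::-1],None,fx=3,fy=3))"
```

```text
time: 27.95
position: [0.6099, -0.1713, 0.1593]
tool_rot: [0.45, -0.545, 0.545, -0.451]
ft_force: [0.6, -0.5, -3.4]
grip_width: 0.0318
t 27.95 tcp [ 0.6099 -0.1713  0.1593] jawyaw -1.76 tilt 0.0004 w 0.0318 q [-0.45  0.61  1.47  0.    1.06  1.31] F [ 0.6 -0.5 -3.4]
turn -0.0 alt 3.141
shift mm after turn [-221.5   -0.7 -218.3] | before turn [-221.4   -0.7 -218.4] world [-172.7  258.6    0.7]
```

View pics/a12.png

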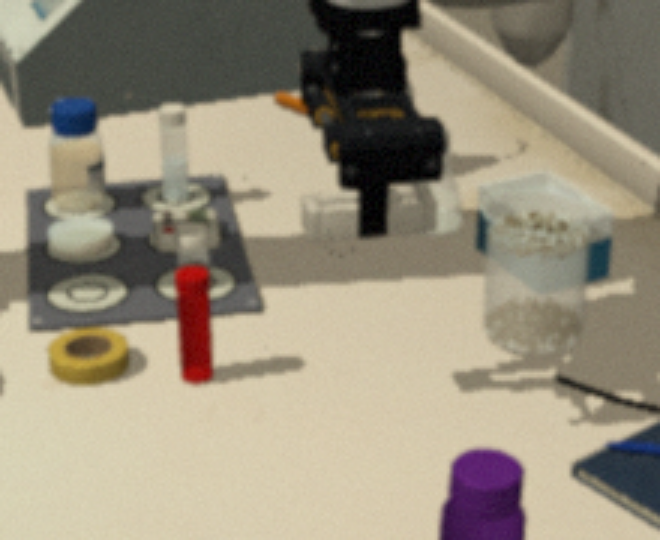

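The applicator is held level and centred (span 303–440, finger at 372). I'll carry it over.

```bash
python3 -m creep '[[[-15,0,-14],0,0],[[-27,0,-27],0,0],[[-30,0,-30],0,0],[[-30,0,-30],0,0],[[-30,0,-30],0,0],[[-30,0,-29],0,0],[[-28,0,-28],0,0],[[-21,0,-20],0,0]]'; python3 -m creep '[[[-10,0,-10],0,0],[[0,20,0],0,0],[[0,35,0],0,0],[[0,30,0],0,0],[[0,15,0],0,0],[[0,5,0],0,0],[[0,0,0],0,0],[[0,0,0],0,0]]';  python3 -c "
from h import *
plan([.4372,.0873,.0118],-1.76)
i=np.hstack([robot.camera('top')['pixels'][190:310,80:260,::-1],robot.camera('side')['pixels'][150:270,140:320,::-1]])
cv2.imwrite('pics/a13.png',cv2.resize(i,None,fx=2.2,fy=2.2))"
```

```text
time: 28.8
position: [0.4412, 0.0766, 0.1568]
tool_rot: [-0.453, 0.547, -0.543, 0.449]
ft_force: [-0.6, -0.1, -3.8]
grip_width: 0.0315
time: 29.6
position: [0.4384, 0.086, 0.054]
tool_rot: [0.45, -0.545, 0.545, -0.451]
ft_force: [0.1, 1.0, -2.9]
grip_width: 0.0322
t 29.6 tcp [0.4384 0.086  0.054 ] jawyaw -1.76 tilt 0.0008 w 0.0322 q [-0.06  0.61  2.01 -0.    0.52  1.7 ] F [ 0.1  1.  -2.9]
turn -0.0 alt 3.141
shift mm after turn [-1.  42.2 -1.4] | before turn [-1.  42.2 -1.4] world [ -1.2   1.3 -42.2]
```

View pics/a13.png

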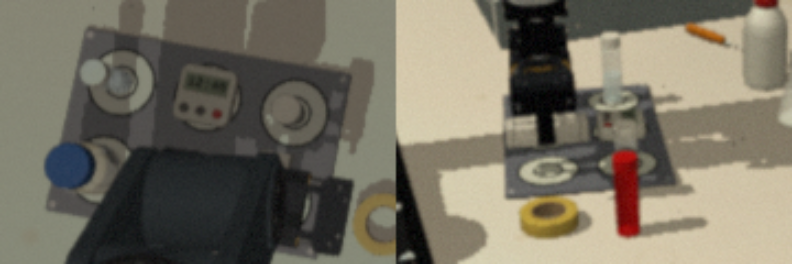

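```bash
python3 -m creep '[[[-1,15,-1],0,0],[[0,14,0],0,0],[[0,6,0],0,0],[[0,3,0],0,0],[[0,0,0],0,0],[[0,0,0],0,0]]'; python3 -m creep '[[[0,1,0],0,0],[[0,0,0],0,0],[[0,0,0],0,0]]';  python3 -c "
from h import *
plan([.4372,.0873,.0118],-1.76)"
```

```text
time: 30.3
position: [0.4373, 0.0875, 0.0163]
tool_rot: [0.45, -0.545, 0.545, -0.451]
ft_force: [-1.1, -0.3, -3.3]
grip_width: 0.0316
time: 30.6
position: [0.437, 0.0875, 0.015]
tool_rot: [0.45, -0.545, 0.545, -0.451]
ft_force: [0.5, -0.4, -3.8]
grip_width: 0.0316
t 30.6 tcp [0.437  0.0875 0.015 ] jawyaw -1.76 tilt 0.0004 w 0.0316 q [-0.05  0.7   2.03 -0.    0.42  1.71] F [ 0.5 -0.4 -3.8]
turn -0.0 alt 3.142
shift mm after turn [0.1 3.2 0.2] | before turn [0.1 3.2 0.2] world [ 0.2 -0.2 -3.2]
```

```bash
python3 -m creep '[[[0,1.5,0],0,0],[[0,0.7,0],0,0],[[0,0,0],0,0]]'; python3 -m creep '[[[0,0.7,0],0,0],[[0,0,0],0,0]]'; python3 -m creep '[[[0,0.5,0],0,0],[[0,0,0],0,0]]'
```

```text
time: 30.9
position: [0.4368, 0.0875, 0.0125]
tool_rot: [-0.451, 0.545, -0.545, 0.45]
ft_force: [-0.6, -0.5, -3.4]
grip_width: 0.0316
time: 31.1
position: [0.4369, 0.0875, 0.0119]
tool_rot: [-0.451, 0.545, -0.545, 0.451]
ft_force: [-0.5, 0.5, -3.2]
grip_width: 0.0316
time: 31.3
position: [0.4369, 0.0875, 0.0118]
tool_rot: [0.45, -0.545, 0.545, -0.451]
ft_force: [0.1, -0.3, 2.2]
grip_width: 0.0314
```

```bash
python3 -m creep '[[[0,-0.4,0],0,0.45],[[0,0,0],0,0.65],[[0,0,0],0,0.65],[[0,0,0],0,0.65],[[0,0,0],0,0.65],[[0,-15,0],0,0.65],[[0,-30,0],0,0.65],[[0,-40,0],0,0.65]]'; python3 -m creep '[[[0,-40,0],0,0.65],[[20,-30,0],0,0.65],[[40,0,0],0,0.65],[[40,0,0],0,0.65],[[40,0,0],0,0.65],[[40,0,0],0,0.65],[[40,0,0],0,0.65],[[20,0,0],0,0.65]]'; python3 -m creep '[[[0,0,0],0,0.65],[[0,0,0],0,0.65]]'; python3 -c "
from h import *
plan([.4372,.0873,.0118],-1.76)
t=robot.camera('top')['pixels'][:,:,::-1];s=robot.camera('side')['pixels'][:,:,::-1]
cv2.imwrite('pics/f_t.png',cv2.resize(t[195:310,95:245],None,fx=5,fy=5,interpolation=cv2.INTER_CUBIC))
cv2.imwrite('pics/f_s.png',cv2.resize(s[150:270,140:320],None,fx=4,fy=4,interpolation=cv2.INTER_CUBIC))"
```

```text
time: 32.1
position: [0.4355, 0.0875, 0.0966]
tool_rot: [-0.452, 0.546, -0.544, 0.449]
ft_force: [1.5, -0.5, 0.6]
grip_width: 0.0566
time: 32.9
position: [0.3915, -0.1511, 0.167]
tool_rot: [0.45, -0.545, 0.546, -0.45]
ft_force: [-0.1, -0.3, -0.1]
grip_width: 0.0566
time: 33.1
position: [0.3913, -0.148, 0.1667]
tool_rot: [-0.45, 0.546, -0.545, 0.45]
ft_force: [0.2, 0.7, 0.0]
grip_width: 0.0569
t 33.1 tcp [ 0.3913 -0.148   0.1667] jawyaw -1.761 tilt 0.0012 w 0.0569 q [-0.63  0.35  1.99  0.    0.8   1.13] F [0.2 0.7 0. ]
turn -0.001 alt 3.14
shift mm after turn [-239.6  155.1    1. ] | before turn [-239.6  155.1    0.7] world [  45.9  235.3 -154.9]
```

View pics/f_t.png

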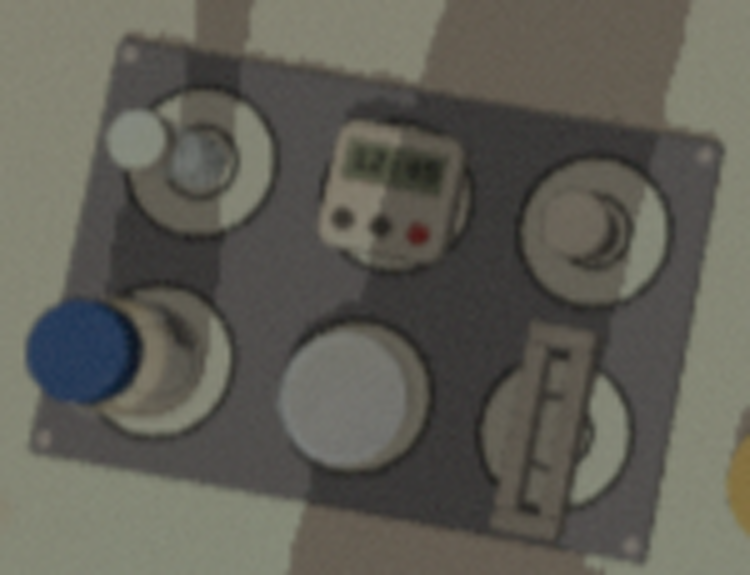

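View pics/f_s.png

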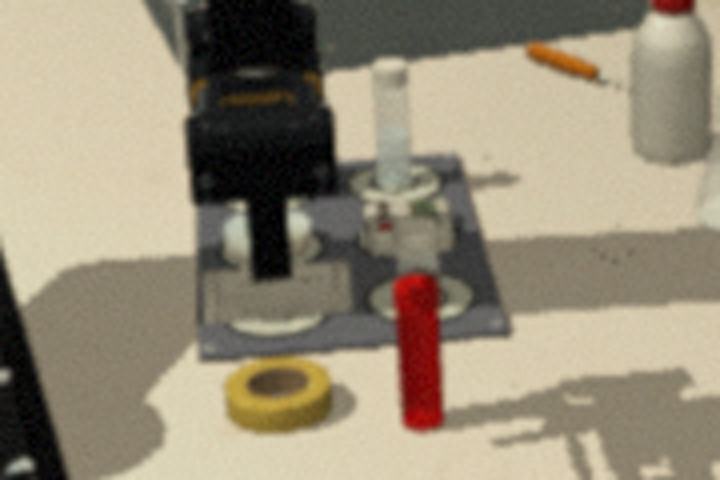

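All pieces are on their pads: bottle cap at (83,351), vial cap (137,139), jar (577,223), applicator centre (544,430), with the dish and timer at the same pixels as before. I'll convert these to board coordinates.

```bash
python3 -c "
from h import *
c=robot.camera('top')
ctr=np.array([.5049,.17627]); a=-.19; B=np.array([[np.cos(a),np.sin(a)],[-np.sin(a),np.cos(a)]])
f=lambda x,y,z: B@(unproj(c,95+(x+.5)/5-.5,195+(y+.5)/5-.5,z)[:2]-ctr)*1000
for n,x,y,z in(('bottle',83,351,.118),('vial',137,139,.106),('jar',577,223,.063),('appl',544,430,.034)): print(n,f(x,y,z).round(1))
d=f(562,327.5,.034)-f(525.5,533.5,.034); print(d, np.arctan2(d[1],d[0]))
a0=cv2.imread('pics/top0.png')
b=c['pixels'][:,:,::-1]
print('tape/dish shift', [cv2.phaseCorrelate(*[np.float32(cv2.cvtColor(np.ascontiguousarray(k[v:v+36,u:u+36]),6)) for k in(a0,b)])[0] for u,v in((148,256),(156,216),(237,273),(271,110))])
cv2.imwrite('pics/f2.png',b)
"
```

```text
bottle [-48.6  97.9]
vial [49.7 99.1]
jar [  49.4 -100.2]
appl [-49.3 -99. ]
[98.99303345  1.89791751] 0.01916988455800368
tape/dish shift [(0.12896433886017533, 0.056282375835213116), (-0.18658552490362013, 0.08747829375039728), (9.60282576346459, -15.71038478817686), (-0.09714382290141188, -0.14876299609572285)]
```

View pics/f2.png

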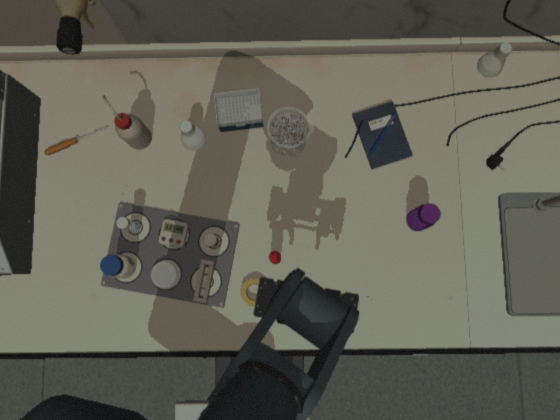

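All four pieces are within about 2.5 mm of their pad centres. The tape's shift reading of (9.6, −15.7) px isn't valid, because the gripper partly covers the tape at (250,291). Its visible edge and the side view show it in place. Handing in.

```bash
python3 -c "
from h import *
print(robot.hand_in())"
```

```text
the job is handed in; nothing more can be done
None
```

The film-casting station is set out and handed in after about 33 s of robot time. `hand_in()` reports no verdict.

The dish was in the near row, so the bottle and applicator went there, and the vial and jar went in the far row beside the timer. Each piece was lowered until the wrist force showed contact, then released. The jar's contact reading was faint (under 1 N).

Positions from the last top picture, in board coordinates; the first three are measured at the cap:

| Piece | Measured (mm) | Pad centre (mm) |
|---|---|---|
| Bottle | (-48.6, 97.9) | (-50, 100) |
| Vial | (49.7, 99.1) | (50, 100) |
| Jar | (49.4, -100.2) | (50, -100) |
| Applicator | (-49.3, -99.0) | (-50, -100) |

- **Applicator direction:** its length is about 0.02 rad off the board's front-to-back line.
- **Upright and at rest:** the final pictures show everything standing or lying flat, with the arm clear. I did not measure tilt angles separately.
- **Dish, timer and beaker:** they show a shift of under 0.25 px, which is under 1 mm.
- **Tape roll:** the automatic shift check failed, reading about 18 px, because the gripper partly covered the tape in the top view. By eye it is where it started in both views, and the arm only passed well above it.

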